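Set the dough press and hold its lid at the balance point

TASK

Get the dough press ready for loading: with the lid still shut, turn its thickness knob until the white pointer stands at the red mark, and leave it there. Then take the lid by the black bar handle, swing it up to its balance point, where it stands straight up and would fall neither way, and hold it there at rest with the bar gripped between the fingers: you finish while still holding it. Do not let the lid go over backwards, and do not disturb the other things on the worktop.

Things in the scene. Friction and masses are not known exactly. Their poses are not given: they have to be found in the camera images.
- press: Dough press, grey base, flat steel lid; stands firmly, does not shift, on a wooden board (its top 22 mm above the worktop) laid over the sink. Base 170x160 mm, 50 mm high, with a 112 mm wide control pod of the same height on its left (+y) side. Origin: on the board below the shut lid, 85 mm in front of the hinge axis. Its x points from the bar handle (front) to the hinge (rear), y left, z up.
- knob_grip (a point): Point on the knob's vertical axis (turns with the knob), 74 mm above the board. Round 56 mm skirt, its top 14 mm below this point, with an upright bar grip across it, 46 mm long, 13 mm thick, top 12 mm above this point; pinch it across its thickness. Its x runs along the bar to the end with the white pointer, z up. The shut lid's side edge is 59 mm from the axis, the lid's top 78 mm above the board.
- index_mark (a point): Middle of the red index mark, 14x6 mm, on the pod's top, 37 mm from the knob's axis, straight to the rear (the press's +x).
- knob (a joint): Turn of the knob in rad, growing clockwise seen from above; 0 to 3.2. The pointer stands at the red mark at 1.60; it starts 0.6 to 1.4 short of it. Stiff enough to stay where it is left (about 0.03 N m).
- lid_bar (a point): Middle of the lid's bar handle, on its axis (moves with the lid): round black bar, 14 mm thick, 134 mm long, parallel to the hinge, on two 10 mm arms 62 mm either side of its middle (114 mm free between them). It is 67 mm beyond the lid's front edge and 65 mm above the board when shut. y along the bar; x from the bar towards the hinge, turning with the lid.
- lid_hinge (a point): Point on the lid's hinge axis in the middle of the lid, 65 mm above the board, at the rear of the press; does not move. Axes as the press's; the hinge axis is y. The bar's axis runs round it at a radius of 215 mm.
- lid (a joint): Lid angle in rad: 0 shut (level, bar towards the robot), growing as the bar goes up and to the rear, stop at 2.6. The lid (138x150x26 mm, about 0.5 kg) is centred on its hinge plane: it balances at 1.571, straight up, bar right above the hinge. The hinge is free: short of that it falls shut, beyond it backwards. The round bar can turn between the fingers.
- sugar_bowl: Bystander: white sugar bowl with a lid, 95 mm wide, 74 mm high; origin at the middle of its underside
- tumbler: Bystander: clear drinking glass, 80 mm wide, 91 mm high; origin at the middle of its underside
- espresso_cup: Bystander: white espresso cup, orange-brown inside, 62x92 mm, 51 mm high; origin at the middle of its underside
- salt_shaker: Bystander: clear salt shaker, 44 mm wide, 90 mm high; origin at the middle of its underside
- pepper_jar: Bystander: small jar with a grey-white cap, 47 mm wide, 98 mm high; origin at the middle of its underside
- dotted_jar: Bystander: clear jar of dark pieces with a white lid, 79 mm wide, 132 mm high; origin at the middle of its underside

How it is judged (in metres and radians):
On the way, in this order (a step that is already met when the one before it is completed fails the run):
1. the knob's pointer stands at the red mark (within 0.12 rad) while the lid is shut (value of joint knob between 1.48 and 1.72 rad and value of joint lid below 0.1 rad), for 0.3 s.
2. the lid stands at its balance point (within 0.09 rad), at rest, gripped by the fingers (value of joint lid between 1.481 and 1.661 rad and velocity of joint lid between -0.06 and 0.06 rad/s and contact force between the fingers and lid above 1 N), for 0.3 s.
At the end, for the whole second after the job is handed in: Holding: the lid is at 1.571 within 0.09 rad and at rest (under 0.06 rad/s), the fingers press on it with more than 1 N, and the knob is still at 1.60 within 0.12 rad (all of step 2 and value of joint knob between 1.48 and 1.72 rad); the arm keeps its last pose, push and grip.
It fails at once if the lid goes over backwards (beyond 1.9 rad) (value of joint lid above 1.9 rad).
It fails at once if a bystander is pushed more than 30 mm or tipped over (distance of any of sugar_bowl, tumbler, espresso_cup, salt_shaker, pepper_jar, dotted_jar from where it was at the start of the episode above 0.03 m or angle between any of sugar_bowl, tumbler, espresso_cup, salt_shaker, pepper_jar, dotted_jar's own z axis and vertical above 0.5 rad).
It also fails if it takes over 51 s, if anything falls off the work surface, if the arm or the gripper's body presses on something with over 40 N, if the wrist force passes 120 N, or if a joint passes its speed limit or range.

ROBOT

A 6-joint arm with a two-finger parallel gripper is mounted at the origin on a cart in front of the work surface, level with it; the furniture and walls round the work are solid. World frame = base frame: x ahead of the robot, y to its left, z up, the work surface at z = 0. Lengths are in mm, angles in rad, forces in N, time in s.
With the tool pointing down it reaches from about 350 to 975 mm from the base axis. Payload 7.1 kg.
Tool frame: the origin (TCP) lies between the finger pads; the fingertips stand 19 mm ahead of it and the grasp point (between the pads) is the TCP (ctrl.tcp_to_tips is the distance from the TCP to the fingertips, in mm); z points along the fingers, y is the line along which they close (so a half turn about z gives the same grasp; the last joint's range is limited). The gripper opens to 88 mm and grips with 3 to 60 N. Pads are 20 mm wide; open, the fingers measure 115 mm over their backs; the gripper's body (75 mm by 178 mm) begins 61 mm behind the grasp point.
Start: joints at [1.275, 0.423, 1.63, -0, 1.089, -0.019], TCP at [170.768, 601.202, 241.675] pointing down, gripper open.
Joint ranges: [-3, 3], [-0.9, 2.11], [0.09, 2.58], [-1.31, 4.45], [0.11, 2.69], [-2.54, 2.54]. Speed limits (rad/s): [2.39, 2.39, 3.01, 3.14, 3.14, 3.14].

INTERFACE

Orientations are given as a rotation vector (axis times angle).
In Python, from workcell import status, optics, ctrl gives the robot as it stands. The module is installed in compiled form; this text tells all that it offers.
- The arm moves only by the shell command python3 -m inch 'ROWS'. ROWS is JSON, a list that holds one entry, the list of rows, each a list of 7 numbers: the shift along the tool's x, y, z in mm, then the turn, a rotation vector about the tool's x, y, z in rad, then the opening in per cent of the stroke, from 0 (shut) to 100 (fully open). A call has 1 to 20 rows; each row is the pose to reach, as a shift and turn from the pose commanded when the call began, along the tool's axes at that moment; what a row does not reach only later rows make up. A row lasts 1/10 s, in which the tool goes at most 50 mm and 8.59 degrees, less where a joint would pass 70% of its speed; a pose out of reach is approached as far as the arm can. A call with a gripper value outside its range is refused whole. The fingers move at their own pace and stop on an object; the grip force is fixed at half the most. Time passes only in rows, so rows that repeat a pose let the fingers close. It gives the time, the measured TCP pose, the force, the opening and the grip force at its end, in the units of the state.
- status.get_obs(): the state, without advancing time (a new reading comes with each control period).
- optics.get_image(name): name is "side" or "top"; returns a dict with "frame" (400x640x3 uint8, red, green, blue), "fx", "fy", "cx", "cy" (pixels), "k1" (the pictures are not rectified: a ray, as slopes to the right and down, at radius r is drawn at 1 + k1 r^2 times it, then the intrinsics apply), "rvec" (rotation vector, rad) and "tvec" (3), from world to camera coordinates, as OpenCV has them. Camera axes: x right, y down, z forward; pixel columns grow to the right and rows downward; lengths in mm; the calibration is good to about 2 mm. A picture is of the moment at which its call begins. There is no depth.
- ctrl.close_job(): hands the job in; it is judged then, once.
The state is a dict: "t": time; "qpos": joint angles; "qvel": joint speeds; "joint_torque": joint torques, N m; "ee_pos": TCP position; "orientation": TCP orientation; "ft_force": force on the tool from outside, world axes, zero at the start; "moment": the same for the moment, N m; "width": finger opening in mm; "grasp_force": force on a finger pad.
Only numpy, scipy, OpenCV 4.12 (cv2) and the standard library are available. Lean on these libraries where they do the work, as an engineer would, in place of code of your own. Each camera call takes 0.05 s, during which the arm holds its last target. There are 200 camera calls.

## Working session

There is one attempt and no reset: what is moved stays moved. The work goes in short steps, Python scripts to look and compute and a shell command to move; the robot and the scene stay as the last step left them, time stands still between calls to the robot, and variables do not carry over. Pictures are saved under pics/ and viewed, at most 10 in all, crops included, and the job is handed in when it is done.

```bash
mkdir -p pics; cat > h.py <<'E'
import numpy as np, cv2
from scipy.spatial.transform import Rotation as R
from workcell import status, optics, ctrl
def shot(n):
    return optics.get_image(n)
def cam(d):
    Rm=R.from_rotvec(np.ravel(d["rvec"])).as_matrix(); t=np.ravel(d["tvec"]); return Rm,t
def ray(d,u,v):
    Rm,t=cam(d); K=d
    xd=np.array([(u-K["cx"])/K["fx"],(v-K["cy"])/K["fy"]]); x=xd.copy()
    for _ in range(50): x=xd/(1+K["k1"]*(x@x))
    return -Rm.T@t, Rm.T@np.array([x[0],x[1],1.])
def onplane(d,u,v,z):
    o,r=ray(d,u,v); return o+r*(z-o[2])/r[2]
def proj(d,p):
    Rm,t=cam(d); c=Rm@np.asarray(p,float)+t; x=c[:2]/c[2]; x=x*(1+d["k1"]*(x@x))
    return np.array([d["fx"]*x[0]+d["cx"],d["fy"]*x[1]+d["cy"]])
def save(d,name):
    cv2.imwrite("pics/"+name,cv2.cvtColor(d["frame"],cv2.COLOR_RGB2BGR))
E
python3 - <<'E'
from h import *
import pickle
for n in("top","side"):
    d=shot(n); save(d,n+"0.png"); pickle.dump(d,open(n+"0.pkl","wb"))
    print(n,d["fx"],d["k1"],np.round(ray(d,320,200),2))
o=status.get_obs();print(o)
E
```

```text
top 388.83016039682207 -0.07384009084606388 [[ 4.39980e+02  6.63700e+01  1.16937e+03]
 [ 9.00000e-02 -2.00000e-02 -1.00000e+00]]
side 509.26482604790596 0.05670666054963984 [[ 6.02270e+02  9.05160e+02  1.37001e+03]
 [-4.00000e-02 -5.20000e-01 -8.50000e-01]]
{'t': 0.1, 'qpos': array([ 1.27500560e+00,  4.23751976e-01,  1.63061556e+00, -1.73184701e-05,
        1.08862262e+00, -1.89813788e-02]), 'qvel': array([-0.00012702, -0.00085124, -0.00209738, -0.00054816, -0.00012395,
        0.00094121]), 'joint_torque': array([-6.54602518e-04, -5.45617425e+01, -2.74325842e+01,  6.45496161e-02,
        1.88434089e-02, -2.31149994e-05]), 'ee_pos': array([170.63123114, 600.75057866, 240.98641468]), 'orientation': array([-4.33383501e-01, -3.11134977e+00,  2.17168508e-03]), 'ft_force': array([ 0.96738146, -0.7213859 , -0.5521732 ]), 'moment': array([-0.05106899,  0.01703051,  0.03937141]), 'grasp_force': 0.0, 'width': 87.64724929364095}
```

View pics/top0.png

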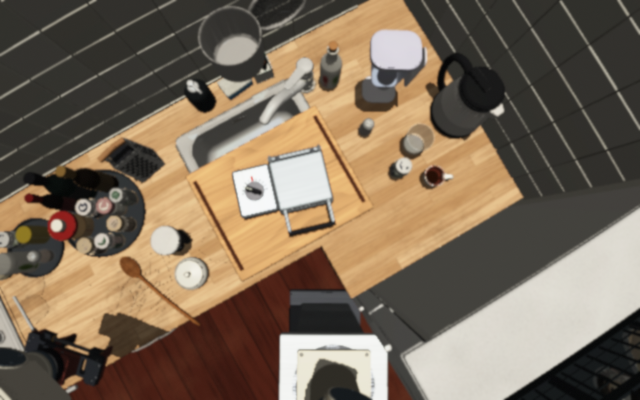

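View pics/side0.png

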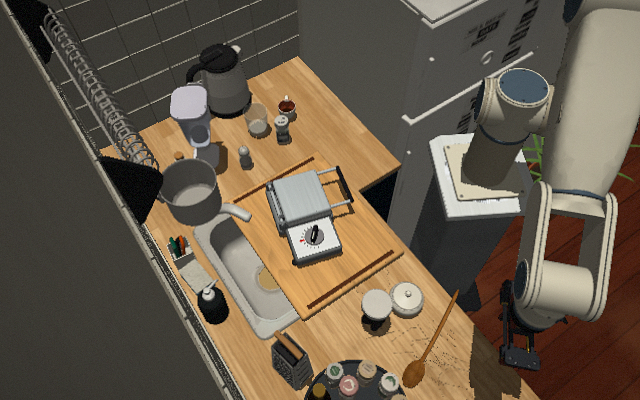

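The top view shows the press near (290,185) px, with the knob at (255,189), the red mark at (251,181) and the bar from (288,233) to (334,226). In the side view the knob is at (314,236) and the bar at (345,185). I'll zoom in on both.

```bash
python3 - <<'E'
from h import *
import pickle
a=pickle.load(open("top0.pkl","rb"))["frame"][135:255,215:355]
b=pickle.load(open("side0.pkl","rb"))["frame"][150:270,250:370]
im=np.hstack([cv2.resize(a,None,fx=3,fy=3,interpolation=2),cv2.resize(b,None,fx=3,fy=3,interpolation=2)])
print(im.shape)
cv2.imwrite("pics/crop0.png",im[:,:,::-1])
E
```

```text
(360, 780, 3)
```

View pics/crop0.png

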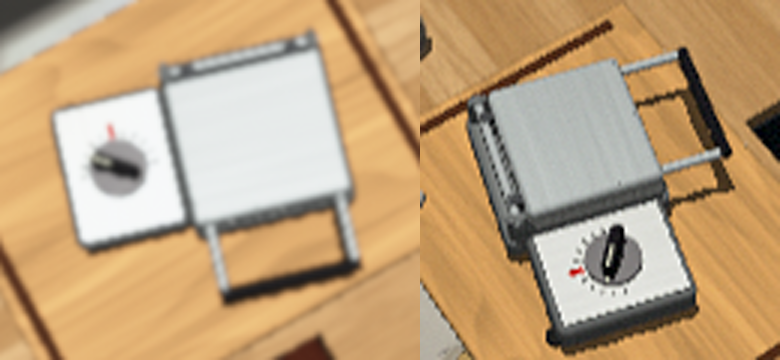

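```bash
cat > m.py <<'E'
from h import *
import pickle
def cen(m,lo):
    n,l,s,c=cv2.connectedComponentsWithStats(m.astype(np.uint8)); i=1+np.argmax(s[1:,4]); return l==i,c[i],s[i]
def blob(d,m,box):
    x0,y0,x1,y1=box; k=np.zeros(m.shape,bool); k[y0:y1,x0:x1]=m[y0:y1,x0:x1]; return cen(k,0)
B={"top":dict(red=(240,170,262,188),knob=(240,175,270,205),bar=(280,205,345,245)),
   "side":dict(red=(290,230,312,250),knob=(300,220,335,255),bar=(325,160,362,210))}
if __name__=="__main__":
  for n in B:
    d=pickle.load(open(n+"0.pkl","rb")); f=d["frame"].astype(int); r,g,b=f[...,0],f[...,1],f[...,2]
    red=(r-g>30)&(r-b>30); dark=f.max(2)<50; skirt=(f.max(2)<150)
    for nm,m,z in(("red",red,72),("knob",skirt,82),("bar",f.max(2)<70,87)):
        k,c,s=blob(d,m,B[n][nm]); p=np.argwhere(k)[:,::-1]
        print(n,nm,c.round(1),s, onplane(d,*c,z).round(1))
        if nm=="bar" or nm=="knob":
            (cx,cy),(w,h),a=cv2.minAreaRect(p.astype(np.float32)); bx=cv2.boxPoints(((cx,cy),(w,h),a))
            print(np.array([onplane(d,*q,z) for q in bx]).round(0).tolist())
    k,c,s=blob(d,dark,B[n]["knob"]); p=np.argwhere(k)[:,::-1]; 
    w=np.array([onplane(d,*q,108)[:2] for q in p]); C=np.cov(w.T); e=np.linalg.eigh(C)
    print("grip",s[4],w.mean(0).round(1),np.degrees(np.arctan2(*e[1][::-1,1])).round(1),np.sqrt(e[0])*12**.5)
E
python3 m.py
```

```text
top red [251.5 178.5] [251 176   2   6  10] [602.1 240.2  72. ]
top knob [253.4 190.2] [245 185  18  11 136] [567.4 232.4  82. ]
[[561.0, 258.0, 82.0], [585.0, 254.0, 82.0], [576.0, 205.0, 82.0], [552.0, 210.0, 82.0]]
top bar [311.4 228.4] [290 221  44  15 168] [461.7  68.3  87. ]
[[451.0, 130.0, 87.0], [484.0, 10.0, 87.0], [472.0, 7.0, 87.0], [439.0, 126.0, 87.0]]
grip 23 [562.3 221.8] 74.6 [ 8.15407405 22.61169188]
side red [301.7 240.4] [299 239   6   4  14] [601.9 242.6  72. ]
side knob [313.9 235.4] [304 225  20  20 277] [566.3 234.7  82. ]
[[601.0, 216.0, 82.0], [550.0, 196.0, 82.0], [533.0, 253.0, 82.0], [584.0, 272.0, 82.0]]
side bar [343.9 184.1] [336 166  18  36 158] [463.1  72.1  87. ]
[[487.0, 8.0, 87.0], [473.0, 2.0, 87.0], [442.0, 132.0, 87.0], [455.0, 137.0, 87.0]]
grip 76 [565.3 242.4] 75.9 [16.47257025 52.92181483]
```

```bash
cat >> h.py <<'E'
def Rdown(yaw):  # tool z down, tool y at world bearing yaw (deg)
    a=np.radians(yaw); y=np.array([np.cos(a),np.sin(a),0]); z=np.array([0,0,-1.]); return np.c_[np.cross(y,z),y,z]
def delta(p,yaw,o=None):
    o=o or status.get_obs(); R0=R.from_rotvec(o["orientation"]).as_matrix()
    print("shift",(R0.T@(np.array(p)-o["ee_pos"])).round(1),"turn",R.from_matrix(R0.T@Rdown(yaw)).as_rotvec().round(3))
E
python3 -c "
from h import *
delta((566.2,232.1,180),-14.5)"
```

```text
shift [-481.3 -246.4   61.3] turn [-1.000e-03  1.000e-03  1.547e+00]
```

```bash
python3 -m inch '[[[-12,-6,2,0,0,0.04,70],[-40,-20,5,0,0,0.13,60],[-80,-41,10,0,0,0.26,50],[-120,-62,15,0,0,0.39,40],[-160,-82,20,0,0,0.52,40],[-200,-103,26,0,0,0.65,40],[-240,-123,31,0,0,0.77,40],[-280,-144,36,0,0,0.9,40],[-320,-164,41,0,0,1.03,40],[-360,-185,46,0,0,1.16,40],[-400,-205,51,0,0,1.29,40],[-435,-223,55,0,0,1.4,40],[-460,-236,58,0,0,1.48,40],[-475,-243,60,0,0,1.53,40],[-481,-246,61,0,0,1.547,40],[-481,-246,61,0,0,1.547,40],[-481,-246,61,0,0,1.547,40],[-481,-246,61,0,0,1.547,40]]]'
python3 - <<'E'
from h import *
delta((566.2,232.1,104),-14.5)
a,b=shot("top"),shot("side"); ims=[]
for d in(a,b):
    p=proj(d,(566,232,96)).astype(int); c=d["frame"][p[1]-45:p[1]+45,p[0]-45:p[0]+45]; ims.append(cv2.resize(c,None,fx=4,fy=4,interpolation=2))
    print(p)
cv2.imwrite("pics/k1.png",np.hstack(ims)[:,:,::-1])
print(status.get_obs())
E
```

```text
t: 1.9
ee_pos: [565.4, 234.1, 180.8]
orientation: [-2.482, -1.926, 0.0]
ft_force: [0.6, -0.4, -0.2]
width: 35.3
grasp_force: 0.0
shift [-1.7  1.3 76.8] turn [-0.     0.     0.002]
[252 190]
[313 232]
{'t': 2.0, 'qpos': array([3.72827387e-01, 4.77277327e-01, 1.70285460e+00, 6.15493872e-05,
       9.61431049e-01, 6.23968250e-01]), 'qvel': array([-0.00220856,  0.00306368, -0.00298158, -0.00071837, -0.00062517,
        0.00155842]), 'joint_torque': array([-1.18198791e-01, -5.48310435e+01, -2.46020633e+01,  5.31967753e-02,
       -2.82823591e-02, -2.45353629e-03]), 'ee_pos': array([565.57209463, 233.99983256, 180.85744864]), 'orientation': array([-2.48216788e+00, -1.92566759e+00, -6.71509340e-05]), 'ft_force': array([ 0.35477294, -0.05348674,  0.41843084]), 'moment': array([-0.06882222,  0.0567071 , -0.01975292]), 'grasp_force': 0.0, 'width': 34.93893998630409}
```

View pics/k1.png

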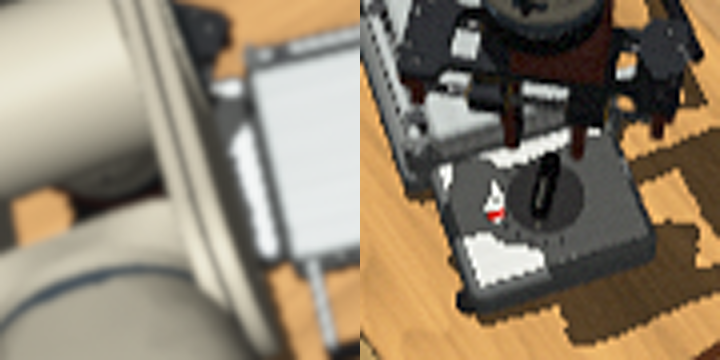

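The side crop shows the fingers, at about (510,130) and (578,140), above the knob grip at (545,185) and across its thickness. I'll descend and close.

```bash
python3 -m inch '[[[-1,1,15,0,0,0,40],[-1.5,1.3,35,0,0,0,40],[-1.7,1.3,55,0,0,0,40],[-1.7,1.3,68,0,0,0,40],[-1.7,1.3,75,0,0,0,40],[-1.7,1.3,75,0,0,0,40],[-1.7,1.3,75,0,0,0,40],[-1.7,1.3,75,0,0,0,10],[-1.7,1.3,75,0,0,0,0],[-1.7,1.3,75,0,0,0,0],[-1.7,1.3,75,0,0,0,0],[-1.7,1.3,75,0,0,0,0],[-1.7,1.3,75,0,0,0,0]]]'
```

```text
t: 3.3
ee_pos: [566.8, 231.2, 106.2]
orientation: [-2.484, -1.923, 0.0]
ft_force: [-2.9, 0.1, 5.2]
width: 13.2
grasp_force: 30.0
```

```bash
python3 -m inch '[[[0,0,0,0,0,0.05,0],[0,0,0,0,0,0.15,0],[0,0,0,0,0,0.25,0],[0,0,0,0,0,0.35,0],[0,0,0,0,0,0.45,0],[0,0,0,0,0,0.55,0],[0,0,0,0,0,0.65,0],[0,0,0,0,0,0.75,0],[0,0,0,0,0,0.85,0],[0,0,0,0,0,0.95,0],[0,0,0,0,0,1.02,0],[0,0,0,0,0,1.06,0],[0,0,0,0,0,1.06,0],[0,0,0,0,0,1.06,0],[0,0,0,0,0,1.06,0]]]'
python3 -c "
from h import *
o=status.get_obs(); r=R.from_rotvec(o['orientation']).as_matrix(); print(np.degrees(np.arctan2(r[1,:2],r[0,:2])),o['qpos'],o['ft_force'],o['moment'])"
```

```text
t: 4.8
ee_pos: [565.8, 232.2, 106.2]
orientation: [-3.114, -0.403, 0.003]
ft_force: [-7.2, 5.3, 7.9]
width: 12.5
grasp_force: 30.0
[ 14.75190365 -75.24827408] [0.36910691 0.58050056 1.73746383 0.00265747 0.82517681 1.68063109] [-7.23240962  5.26056429  7.93273337] [ 0.94157376  1.51391133 -0.01210375]
```

```bash
python3 -m inch '[[[0,0,0,0,0,0,15],[0,0,0,0,0,0,30],[0,0,0,0,0,0,40],[0,0,0,0,0,0,40],[0,0,-10,0,0,0,40],[0,0,-30,0,0,0,40],[0,0,-60,0,0,0,40],[0,0,-95,0,0,0,40],[-40,0,-125,0,0,0,40],[-80,0,-135,0,0,0,40],[-120,20,-135,0,0,-0.1,50],[-150,50,-135,0,0,-0.25,57],[-160,90,-135,0,0,-0.4,57],[-160,130,-135,0,0,-0.53,57],[-160,170,-135,0,0,-0.67,57],[-160,190,-135,0,0,-0.8,57],[-160,190,-135,0,0,-0.95,57],[-160,190,-135,0,0,-0.95,57]]]'
python3 - <<'E'
from h import *
import pickle
ims=[]
for n in("top","side"):
    d=shot(n); pickle.dump(d,open(n+"1.pkl","wb"))
    p=proj(d,(566,232,96)).astype(int); c=d["frame"][p[1]-40:p[1]+40,p[0]-40:p[0]+60]; ims.append(cv2.resize(c,None,fx=4,fy=4,interpolation=2)); print(p)
cv2.imwrite("pics/k2.png",np.hstack(ims)[:,:,::-1])
print(status.get_obs()["ee_pos"])
E
```

```text
t: 6.6
ee_pos: [461.1, 5.7, 241.3]
orientation: [2.586, 1.783, 0.001]
ft_force: [-0.4, -0.5, 0.5]
width: 49.8
grasp_force: 0.0
[252 190]
[313 232]
[460.81062743   6.61288877 241.05323565]
```

View pics/k2.png

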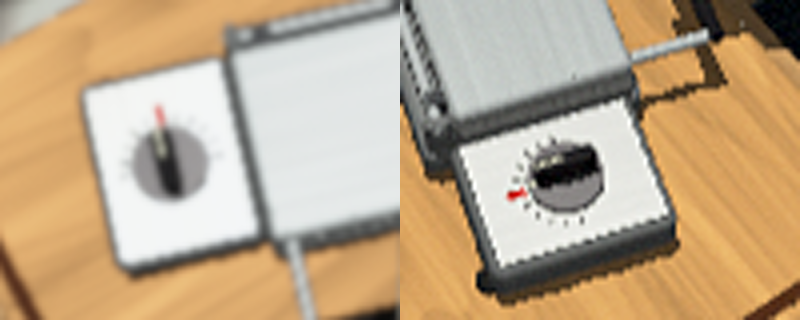

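The top crop shows the pointer's white end at (158,135), aimed at the red mark at (160,113), with the skirt centre at (171,163). I'll put numbers on the angle.

```bash
python3 - <<'E'
from h import *
import pickle
from m import blob
d=pickle.load(open("top1.pkl","rb")); f=d["frame"].astype(int)
for th in (60,80,100):
    k,c,s=blob(d,f.max(2)<th,(240,175,270,205)); p=np.argwhere(k)[:,::-1]
    w=np.array([onplane(d,*q,108)[:2] for q in p]); e=np.linalg.eigh(np.cov(w.T)); v=e[1][:,1]
    print(th,s[4],w.mean(0).round(1),np.degrees(np.arctan2(v[1],v[0])).round(1)%180,np.sqrt(e[0]*12).round(0))
# pod left edge / front edge: white region
k,c,s=blob(d,(f.min(2)>190),(228,155,277,215)); p=np.argwhere(k)[:,::-1]
h=cv2.convexHull(p.astype(np.int32)); bx=cv2.boxPoints(cv2.minAreaRect(h)); w=np.array([onplane(d,*q,72)[:2] for q in bx]); print(s[4],w.round(0).tolist())
for i in range(4):
    v=w[(i+1)%4]-w[i]; print(np.degrees(np.arctan2(v[1],v[0])).round(1),np.hypot(*v).round(0))
red=f[...,0]-f[...,1:].max(2); k,c,s=blob(d,red>25,(240,165,262,188)); yy,xx=np.nonzero(k); wt=red[yy,xx]; print("red",s[4],onplane(d,(xx*wt).sum()/wt.sum(),(yy*wt).sum()/wt.sum(),72).round(1))
delta((462.4,70.2,150),14.6)
print(status.get_obs()['qpos'])
E
```

```text
60 33 [556.5 226.6] 13.900000000000006 [10. 24.]
80 49 [558.3 226.9] 8.199999999999989 [13. 33.]
100 66 [560.  226.9] 8.5 [14. 38.]
1232 [[620.0, 296.0], [643.0, 200.0], [519.0, 169.0], [496.0, 264.0]]
-76.5 99.0
-166.2 128.0
103.4 98.0
14.3 127.0
red 52 [637.7 256.6  72. ]
shift [ 59.9 -21.4  91.1] turn [ 0.    -0.    -0.622]
[-1.14807323e-02  1.80674507e-01  1.98140020e+00  1.15255488e-05
  9.79031179e-01  3.55786067e-01]
```

```bash
python3 - <<'E'
from h import *
import pickle
ims=[]
for n,(x,y) in(("top",(239,170)),("side",(297,217))):
    d=pickle.load(open(n+"1.pkl","rb")); im=cv2.resize(d["frame"][y:y+33,x:x+33],None,fx=12,fy=12,interpolation=0).copy()
    for b in(8,14,20):
        v=np.array([np.cos(np.radians(b)),np.sin(np.radians(b))]); 
        q=[tuple(int(t) for t in (proj(d,(566.4+s*v[0],232+s*v[1],108))-(x,y)+.5)*12) for s in(-23,23)]
        cv2.line(im,*q,((0,255,0),(255,0,255),(0,255,255))[(b-8)//6],1)
    ims.append(im)
cv2.imwrite("pics/k3.png",np.hstack(ims)[:,:,::-1])
E
```

```text
(no output)
```

View pics/k3.png

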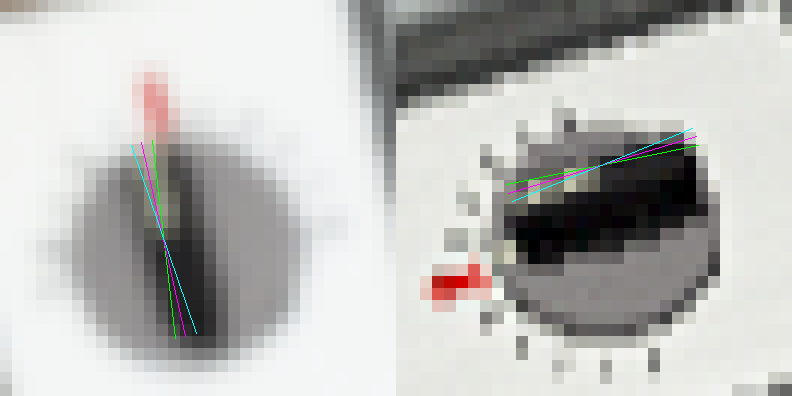

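The bar lines up with the 14° line in both views, and it points at the red mark: (153,105) from the skirt centre at (190,255) is 13.9° in the image. The knob is set, so next is the bar handle.

```bash
python3 -m inch '[[[10,-4,15,0,0,-0.1,57],[25,-10,40,0,0,-0.22,50],[45,-17,65,0,0,-0.35,45],[56,-20,80,0,0,-0.48,45],[60,-21.5,90,0,0,-0.58,45],[60,-21.5,100,0,0,-0.615,45],[60,-21.5,118,0,0,-0.615,45],[60,-21.5,135,0,0,-0.615,45],[60,-21.5,146,0,0,-0.615,45],[60,-21.5,151,0,0,-0.615,45],[60,-21.5,151,0,0,-0.615,45],[60,-21.5,151,0,0,-0.615,45]]]'
python3 - <<'E'
from h import *
ims=[]
for n in("top","side"):
    d=shot(n); p=proj(d,(462,70,87)).astype(int); c=d["frame"][p[1]-40:p[1]+40,p[0]-50:p[0]+50]; ims.append(cv2.resize(c,None,fx=4,fy=4,interpolation=2))
cv2.imwrite("pics/b1.png",np.hstack(ims)[:,:,::-1])
delta((462.4,70.2,90),14.2)
E
```

```text
t: 7.9
ee_pos: [462.3, 70.5, 90.1]
orientation: [1.925, 2.482, 0.001]
ft_force: [-0.0, 0.2, -0.0]
width: 39.5
grasp_force: 0.0
shift [-0.2 -0.2  0.3] turn [0.001 0.    0.004]
```

View pics/b1.png

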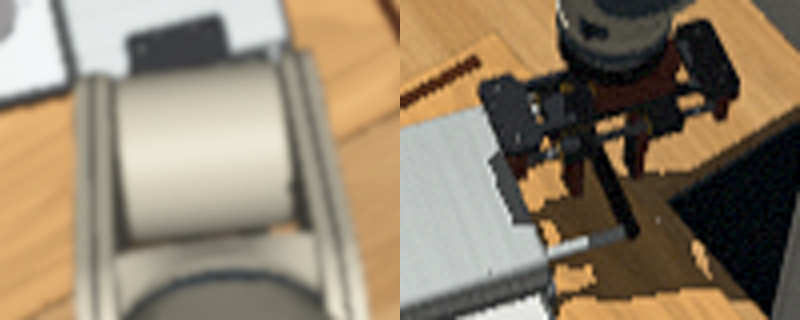

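The side crop shows the black bar at (610,185) passing between the two fingers at (572,185) and (637,165). I'll close on it.

```bash
python3 -m inch '[[[0,0,0,0,0,0,20],[0,0,0,0,0,0,0],[0,0,0,0,0,0,0],[0,0,0,0,0,0,0],[0,0,0,0,0,0,0],[0,0,0,0,0,0,0]]]'
python3 -c "
from h import *
o=status.get_obs(); print(o['ee_pos'],o['width'],o['grasp_force'],o['ft_force'])"
```

```text
t: 8.6
ee_pos: [463.4, 70.6, 90.0]
orientation: [1.924, 2.481, 0.003]
ft_force: [5.9, 2.9, -2.0]
width: 13.5
grasp_force: 30.0
[463.37099013  70.63123243  90.01090251] 13.508745077951275 29.991498291492462 [ 5.8784321   2.85521103 -1.96540443]
```

```bash
python3 -m inch '[[[0,0.3,-6,0,0,0,0],[0,1,-15,0,0,0,0],[0,2.3,-25,0,0,0,0],[0,4,-36,0,0,0,0],[0,6,-47,0,0,0,0],[0,9,-59.4,0,0,0,0],[0,13,-71.7,0,0,0,0],[0,17.7,-83.7,0,0,0,0],[0,23,-95.4,0,0,0,0],[0,29.2,-106.8,0,0,0,0],[0,36,-117.8,0,0,0,0],[0,43.5,-128.4,0,0,0,0],[0,51.5,-138.5,0,0,0,0],[0,60.2,-148.1,0,0,0,0],[0,66.2,-154.2,0,0,0,0],[0,74.1,-161.5,0,0,0,0],[0,79,-165.7,0,0,0,0],[0,82,-168,0,0,0,0],[0,82,-168,0,0,0,0]]]'
python3 -c "
from h import *
o=status.get_obs(); print(o['ee_pos'],o['width'],o['grasp_force'],o['ft_force'],o['moment'],o['qpos'])
print(np.array([462.4,70.2,90])+[82*np.cos(np.radians(14.2)),82*np.sin(np.radians(14.2)),168])"
```

```text
t: 10.5
ee_pos: [541.1, 90.1, 256.8]
orientation: [-1.924, -2.483, 0.004]
ft_force: [4.9, -4.5, -7.0]
width: 13.3
grasp_force: 30.0
[541.0779965   90.05028324 256.79792658] 13.293837780140327 29.99643623828888 [ 4.90016542 -4.49170551 -6.99658005] [-0.74090962 -0.42859106  0.0341763 ] [ 1.43922800e-01  2.94061568e-01  1.78552262e+00 -1.51773853e-03
  1.06386439e+00 -1.07430493e-01]
[541.89451869  90.31520564 258.        ]
```

```bash
python3 -m inch '[[[0,4,-3,0,0,0,0],[0,10.7,-8,0,0,0,0],[0,21.5,-15.2,0,0,0,0],[0,32.7,-21.6,0,0,0,0],[0,44.2,-27.4,0,0,0,0],[0,56.1,-32.4,0,0,0,0],[0,68.3,-36.7,0,0,0,0],[0,78.6,-39.7,0,0,0,0],[0,89,-42.2,0,0,0,0],[0,99.6,-44.2,0,0,0,0],[0,108,-45.4,0,0,0,0],[0,115,-46.2,0,0,0,0],[0,121,-46.7,0,0,0,0],[0,126,-47,0,0,0,0],[0,130,-47,0,0,0,0],[0,133,-47,0,0,0,0],[0,134,-47,0,0,0,0],[0,134,-47,0,0,0,0],[0,134,-47,0,0,0,0],[0,134,-47,0,0,0,0]]]'
python3 - <<'E'
from h import *
o=status.get_obs(); print(o['ee_pos'],o['ft_force'],o['moment'],np.abs(o['qvel']).max())
import pickle
ims=[]
for n in("top","side"):
    d=shot(n); pickle.dump(d,open(n+"2.pkl","wb"))
    print(n,proj(d,(671,122,302)),proj(d,(671,122,87)))
    p=proj(d,(650,130,190)).astype(int); c=d["frame"][p[1]-60:p[1]+60,p[0]-65:p[0]+65]; ims.append(cv2.resize(c,None,fx=3,fy=3,interpolation=2))
cv2.imwrite("pics/f1.png",np.hstack(ims)[:,:,::-1])
E
```

```text
t: 12.5
ee_pos: [670.5, 123.0, 304.4]
orientation: [-1.925, -2.482, 0.004]
ft_force: [0.1, -5.1, 0.4]
width: 12.8
grasp_force: 30.0
[670.53155028 123.04812247 304.40906708] [ 0.11896573 -5.12983087  0.38221177] [-0.92125252  0.21671666 -0.06658136] 0.002659111174181766
top [288.59479855 134.1265045 ] [293.13802852 153.98545387]
side [269.15994289 160.30656285] [275.48594159 203.29776719]
```

View pics/f1.png

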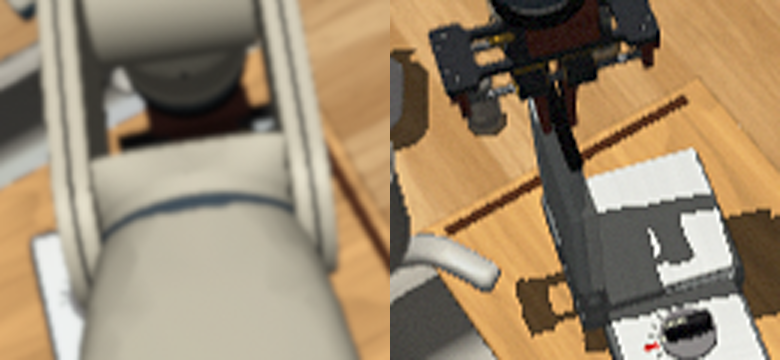

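The side crop shows the lid standing upright: the bar at (568,140) is held between the fingers, directly above the hinge at about (590,300). The knob pointer is still at the mark at (652,347). The TCP has moved 213.6 mm of the 215 mm radius, and the side force is close to zero. I'll hold briefly and hand in.

```bash
python3 -m inch '[[[0,1,0,0,0,0,0],[0,1,0,0,0,0,0],[0,1,0,0,0,0,0],[0,1,0,0,0,0,0],[0,1,0,0,0,0,0],[0,1,0,0,0,0,0],[0,1,0,0,0,0,0],[0,1,0,0,0,0,0]]]' && python3 -c "
from workcell import ctrl
print(ctrl.close_job())"
```

```text
t: 13.4
ee_pos: [671.4, 123.3, 304.4]
orientation: [-1.925, -2.482, 0.004]
ft_force: [-0.4, -5.4, 0.9]
width: 13.2
grasp_force: 30.0
the job is handed in; nothing more can be done
None
```

I turned the knob to the red mark with the lid shut, swung the lid to its balance point, and handed the job in at 13.4 s with the bar gripped at 30 N; no verdict was returned.

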